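# Lock the tilted decorating wheel with its pin

### The arm

A 6-joint arm with a two-finger parallel gripper is mounted at the origin on the work surface. World frame = base frame: x ahead of the robot, y to its left, z up, the work surface at z = 0. Lengths are in mm, angles in rad, forces in N, time in s.
With the tool pointing down it reaches from about 275 to 750 mm from the base axis. Payload 10.2 kg.
Tool frame: the origin (TCP) lies midway between the tips of the shut fingers; the grasp point (between the pads) lies 19 mm behind it; z points along the fingers, y is the line along which they close (so a half turn about z gives the same grasp; the last joint's range is limited). The gripper opens to 85 mm and grips with 20 to 120 N. Pads are 22 mm wide; open, the fingers measure 114 mm over their backs; the gripper's body (76 mm by 85 mm) begins 54 mm behind the grasp point. The pads swing forward as they close: fully open they stand 13 mm farther back than shut.
Start: joints at [-1.33, 0.313, 1.498, -0, 1.331, -0.223], TCP at [234.848, -469.551, 231.294] pointing down, gripper open.
Joint ranges: [-2.94, 2.94], [-0.97, 2.17], [0.19, 2.56], [-1.23, 4.37], [0.02, 3.11], [-2.88, 2.88]. Speed limits (rad/s): [2.39, 2.39, 3.01, 3.14, 3.14, 3.14].

### API

Orientations are given as a unit quaternion [w, x, y, z].
In Python, from rig import ctrl gives the robot as it stands.
- The arm moves only by the tool send_rows, never from a script. Its argument "targets" is a list of rows, each an object with "offset": the shift along the world's x, y, z in cm, a list of three; "spin": the turn about the world's z in rad. A call has 1 to 8 rows; each row is the pose to reach, as a shift and turn from the pose commanded when the call began; what a row does not reach only later rows make up. A row lasts 1/12 s, in which the tool goes at most 41.7 mm and 7.16 degrees, less where a joint would pass 70% of its speed; a pose out of reach is approached as far as the arm can. A call with a gripper value outside its range is refused whole. "grip" is the opening, from 0 (shut) to 1 (fully open), set as the call begins (left out, the last holds). The fingers move at their own pace and stop on an object; "squeeze" is the grip in N (left out, the last holds). Time passes only in rows, so rows that repeat a pose let the fingers close. It gives the time, the measured TCP pose, the force, the opening and the grip force at its end, in the units of the state.
- ctrl.sense(): the state, without advancing time (a new reading comes with each control period).
- ctrl.capture(name): name is "side" or "top" or "wrist"; returns (picture, depth): 400x640x3 uint8, red, green, blue; 400x640 float32, mm along the optical axis (not along the pixel's ray), 0 where there is no reading.
- ctrl.calibration(name): a dict with "fx", "fy", "cx", "cy" (pixels), "k1" (the pictures are not rectified: a ray, as slopes to the right and down, at radius r is drawn at 1 + k1 r^2 times it, then the intrinsics apply), "view" (4x4, takes a point from world to camera coordinates); the wrist camera has in their place "mount" (4x4, takes a point from camera to tool coordinates, whose origin is the TCP and whose axes are the flange's). Camera axes: x right, y down, z forward; pixel columns grow to the right and rows downward; lengths in mm; the calibration is good to about 2 mm. A picture is of the moment at which its call begins: read the wrist's pose just before it. calibration takes no time and is no camera call.
- ctrl.finish_job(): hands the job in; it is judged then, once.
Trained networks look in the newest picture that a camera, given by its name, has taken for a name from the list of things; names that differ only in an ending like _2 or _b are one class to them, and where a whole thing is asked for, a point or a joint stands for the part that bears it (a point fixed in the world has none). Each returns a list of dicts, best first, with "conf" (0 to 1); they miss things now and then, are a little off and sometimes report something else, mostly with a low value. They report only what shows in the picture. A call takes as long as a camera call. They do not tell look-alikes from the thing itself.
- ctrl.search_frame(camera, query): "box" ([left, top, right, bottom] in pixels, round what is visible of it).
- ctrl.place_of(camera, query): "uv" ([column, row] in pixels: a listed point, or the origin of a listed thing).
The state is a dict: "time_s": time; "joints": joint angles; "dq": joint speeds; "tau": joint torques, N m; "eef_pos": TCP position; "ee_rot": TCP orientation; "force": force on the tool from outside, world axes, zero at the start; "wrist_torque": the same for the moment, N m; "grip_width": opening from 0.0 (shut) to 1.0 (fully open); "grip_force": force on a finger pad.
Only numpy, scipy, OpenCV 4.12 (cv2) and the standard library are available. Lean on these libraries where they do the work, as an engineer would, in place of code of your own. Each camera call takes 0.05 s, during which the arm holds its last target. There are 200 camera calls.

### The job

Turn the decorating wheel until the hole in its lug lies over the hole in the stand's lug. Then take the locking pin out of the wooden block and push it down through both lugs until its collar sits on the upper one, and let go. Leave the other things on the table where they are.

Things in the scene. Friction and masses are not known exactly. Their poses are not given: they have to be found in the camera images.
- wheel (a joint): angle (rad) of the tilted decorating wheel, counter-clockwise positive seen from above; 0 when its hole is exactly over the stand's hole. Starts at 0.45 to 1.3, so turn it clockwise. Stops at -0.5 and 1.6. The bearing is stiff (0.22 N m, some 3 N at the handle) and stays where left, but a tapered pin can draw the holes together.
- wheel_handle (a point): grip point on the wheel's handle: a round dark wood post, 20 mm thick, 70 mm tall, square to the wheel's face, 80 mm from the wheel axis, 120 degrees clockwise of the wheel's hole. On the post's axis, 50 mm above the disc's face, 20 mm under the post's end. Frame turns with the wheel: z along the wheel axis, up out of the face; x from the wheel axis towards the wheel's hole.
- wheel_hole (a point): centre of the upper mouth of the 17 mm round through hole in the steel lug (50 x 50 x 10 mm) that sticks out of the wheel's rim; 118 mm from the wheel axis. Frame as for wheel_handle: z up out of the hole. The lug's upper face is 2 mm below the disc's face.
- base_hole (a point): centre of the upper mouth of the 17 mm round through hole in the stand's fixed steel lug (50 x 50 x 12 mm), on the stand's high side away from the robot, 118 mm from the wheel axis. z up out of the hole, along the wheel axis; x up the slope, away from the axis. The wheel's lug passes 6 mm above: at wheel angle 0 wheel_hole lies 16 mm along z from here. Room below for the pin's end.
- stand: grey stand fixed to the table: 170 x 170 x 10 mm foot, column. Origin: centre of the foot's underside; z up, x to the wheel's high side. It carries the wheel: a wooden disc 184 mm across, 12 mm thick, tilted 28 degrees to face the robot, its underside's centre 125 mm above the origin. A 120 mm plate is fixed on the disc, 13 mm proud of its face; cleats 16 mm.
- pin: locking pin, 104 mm long, about 120 g: a 14 mm round steel shank 60 mm long, tapered to 6 mm over the last 12 mm, then a collar 30 mm across and 6 mm thick, then a round dark wood grip 22 mm across and 38 mm long. Origin at the shank's end, z along the pin to the grip. It starts upright in the block, with its collar on the block's top.
- pin_collar (a point): point on the pin's axis at the underside of its collar, 60 mm from the shank's end; axes as the pin's.
- block: wooden block, 90 x 90 x 72 mm, fixed to the table, on the left or the right of the stand. Origin at the centre of its underside. A 17 mm round hole, 67 mm deep, in the middle of its top holds the pin.
- jar: lidded glass jar, 80 mm across, 95 mm tall; a bystander. Origin at the underside.
- mug: white mug, 76 mm across, 90 mm tall; a bystander. Origin at the underside.
- bowl: blue bowl, 120 mm across, 50 mm tall; a bystander. Origin at the underside.
- fish_a: flat blue ceramic fish, about 110 x 45 x 10 mm; a bystander. Origin at the underside.
- fish_b: flat off-white ceramic fish, about 110 x 45 x 10 mm; a bystander. Origin at the underside.
- brush: paint brush, 200 mm long, lying on the table; a bystander.
There are look-alikes about, which are no part of the job. There is more than one size of the pin; the job needs the middle-sized.

How it is judged:
By the outcome, as a careful person would: the job done as asked, in the order asked, and still so for the second after the job is handed in, with the robot touching nothing.
It also fails if it takes over 64 s, if anything falls off the work surface, if the arm or the gripper's body presses on something with over 40 N, if the wrist force passes 120 N, or if a joint passes its speed limit or range.

## Working session

There is one attempt and no reset: what is moved stays moved. The work goes in short steps, Python scripts to look and compute and a tool call to move; the robot and the scene stay as the last step left them, time stands still between calls to the robot, and variables do not carry over. Pictures are saved under pics/ and viewed, at most 13 in all, crops included, and the job is handed in when it is done.

Besides the shell and the picture viewer there is one more tool, called after "Request:" as name(argument=value, ...) on one line, values as JSON. send_rows: Moves the arm, as the interface text tells. Its arguments: {"type":"object","properties":{"targets":{"type":"array"},"grip":{"type":"number"},"squeeze":{"type":"number"}},"required":["targets"]}

```bash
ls; mkdir -p pics
cat > h.py <<'E'
import numpy as np, cv2
from rig import ctrl
from scipy.spatial.transform import Rotation as R
def cam(name):
    c=ctrl.calibration(name)
    if 'view' in c: return c,np.linalg.inv(np.array(c['view']))
    s=ctrl.sense(); q=s['ee_rot']; T=np.eye(4); T[:3,:3]=R.from_quat([q[1],q[2],q[3],q[0]]).as_matrix(); T[:3,3]=s['eef_pos']
    return c,T@np.array(c['mount'])
def ray(c,uv):
    K=np.array([[c['fx'],0,c['cx']],[0,c['fy'],c['cy']],[0,0,1.]])
    return np.r_[cv2.undistortPoints(np.array([[uv]],float),K,np.array([c['k1'],0,0,0.]))[0,0],1]
def at_depth(cT,uv,d):
    c,T=cT; return T[:3,:3]@(ray(c,uv)*d)+T[:3,3]
def at_z(cT,uv,z):
    c,T=cT; r=T[:3,:3]@ray(c,uv); return T[:3,3]+r*(z-T[2,3])/r[2]
def proj(cT,P):
    c,T=cT; p=(np.asarray(P,float)-T[:3,3])@T[:3,:3]; s=p[:2]/p[2]; s=s*(1+c['k1']*(s@s))
    return np.array([c['fx']*s[0]+c['cx'],c['fy']*s[1]+c['cy']])
def save(n,im): cv2.imwrite('pics/'+n,cv2.cvtColor(im,cv2.COLOR_RGB2BGR))
def med(D,uv,k=2):
    u,v=map(int,np.round(uv)); w=D[max(v-k,0):v+k+1,max(u-k,0):u+k+1]; w=w[w>0]; return float(np.median(w)) if len(w) else 0
E
cat > a.py <<'E'
from h import *
np.set_printoptions(precision=1,suppress=True)
for n in ('top','side'):
    cT=cam(n); im,D=ctrl.capture(n); save(n+'0.png',im); np.save(n+'0.npy',D)
    print(n,'campos',cT[1][:3,3],'fwd',cT[1][:3,2])
    for q in ('pin','pin_collar','block','stand','base_hole','wheel_hole','wheel_handle'):
        for r in ctrl.place_of(n,q)[:4]:
            d=med(D,r['uv']); print(q,round(r['conf'],2),np.array(r['uv']),at_depth(cT,r['uv'],d) if d else None)
s=ctrl.sense(); print(s['time_s'],s['eef_pos'],s['ee_rot'],s['grip_width'])
E
python3 a.py
```

```text
pics
top campos [ 388.8   13.9 1487.4] fwd [ 0.1  0.  -1. ]
pin 0.59 [246.9 293.7] [317.4 225.6  52.7]
pin 0.5 [217.7 171.8] [686.4 324.7   4.7]
pin 0.45 [235.2 255.4] [427.5 257.   71.3]
pin_collar 0.6 [184.3 258.3] [419.7 390.1 122.2]
pin_collar 0.48 [245.5 291.9] [323.4 227.   70. ]
pin_collar 0.39 [226.5 250.4] [440.9 276.2 103.4]
stand 0.95 [322.3 209.9] [547.3   4.9 144.7]
base_hole 0.94 [315.1 165.9] [666.7  23.1 165.5]
wheel_hole 0.63 [288.6 189.3] [603.8  96.7 158.4]
wheel_handle 0.87 [357.9 194. ] [ 611.9 -105.9   -0.3]
wheel_handle 0.29 [286.1 190.5] [625.5 114.1   1.8]
side campos [211.9 705.4 620.2] fwd [ 0.4 -0.8 -0.5]
pin 0.71 [294.2 385.2] [417.2 412.5  16.5]
pin 0.66 [381.  330.4] [323.4 234.7   0.7]
pin_collar 0.48 [384.7 312.1] [319.9 236.5  58. ]
block 0.57 [321.5 328.3] [412.1 318.5  55.9]
stand 0.73 [322.2 231.7] [559.3  18.3  14.1]
base_hole 0.83 [280.9 168.2] [675.3  13.2 174.2]
base_hole 0.71 [393.  186.8] [ 450.2 -246.1   34.6]
base_hole 0.48 [328.2 154.1] [581.9 -67.7 196.7]
base_hole 0.16 [382.6 282.4] [359.3 119.2   9.7]
wheel_hole 0.58 [289.2 190.3] [607.4  88.3 168.9]
wheel_handle 0.83 [329.4 154.2] [578.7 -68.2 196.9]
wheel_handle 0.61 [205.9 299.5] [684.8 324.5   7.3]
0.8 [ 234.9 -469.6  231.3] [-0.   1.   0.2  0. ] 0.99945670218458
```

Run:
```python
import cv2
t=cv2.imread('pics/top0.png'); s=cv2.imread('pics/side0.png')
cv2.imwrite('pics/v1.png',cv2.resize(t[90:340,140:460],(768,600),interpolation=cv2.INTER_CUBIC))
cv2.imwrite('pics/v2.png',cv2.resize(s,(800,500)))
```

```text
(no output)
```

View pics/v1.png

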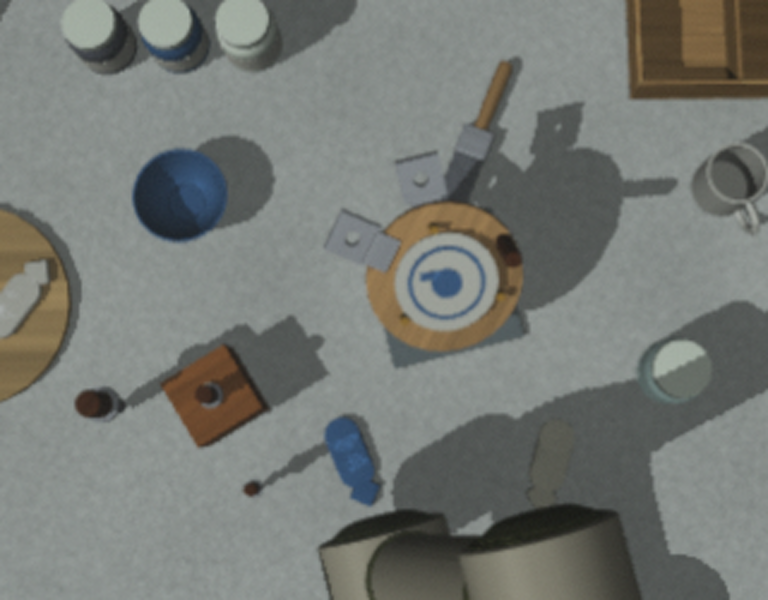

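View pics/v2.png

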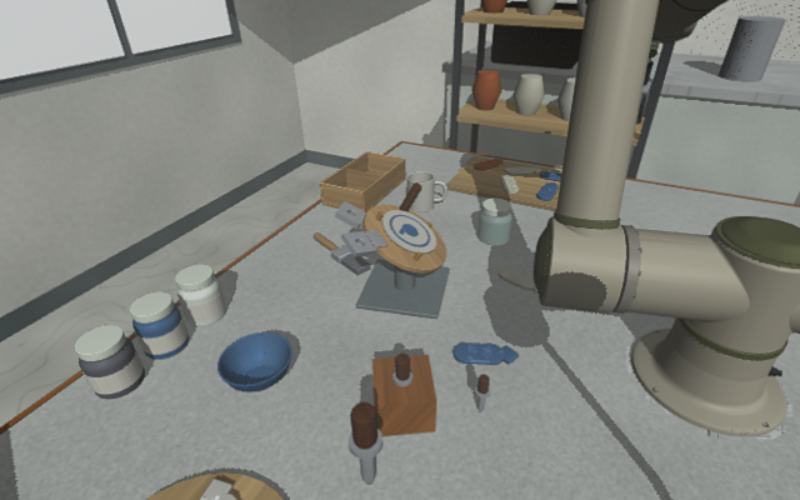

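The pictures show three pins: the large one free-standing at left (side px 294,385; top px 180,258), the middle one in the block (side 321,295; top 227,252), and the small one (side 385,312; top 245,292). The one in the block is the middle-sized. The base lug hole is at top px (315,166), the wheel lug hole at (287,189) and the handle at (353,194). I'll confirm the pin with a crop and fit the stand model.

```bash
cat > fit.py <<'E'
from h import *
from scipy.optimize import least_squares
a=np.radians(28)
def model(p):
    x,y,yaw,th=p
    Rz=R.from_euler('z',yaw).as_matrix(); xr=Rz@[np.cos(a),0,np.sin(a)]; n=Rz@[-np.sin(a),0,np.cos(a)]; yr=Rz@[0,1,0]
    O=np.array([x,y,0]); C=O+[0,0,125]
    d=lambda t:np.cos(t)*xr+np.sin(t)*yr
    return dict(stand=O,base_hole=C+118*xr-6*n,wheel_hole=C+118*d(th)+10*n,wheel_handle=C+80*d(th-2*np.pi/3)+62*n),n,xr,yr,C
def fit(obs,p0=(560,10,0,.8)):
    cams={k:cam(k) for k in {o[0] for o in obs}}
    f=lambda p:np.concatenate([proj(cams[c],model(p)[0][k])-uv for c,k,uv in obs])
    return least_squares(f,p0,loss='soft_l1')
E
python3 - <<'E'
from fit import *
np.set_printoptions(precision=2,suppress=True)
obs=[('top','stand',(322.3,209.9)),('top','base_hole',(315.1,165.9)),('top','wheel_hole',(287.5,189.3)),('side','base_hole',(280.9,168.2)),('side','wheel_hole',(289.2,190.3)),('side','wheel_handle',(329.4,154.2)),('side','stand',(322.2,231.7)),('top','wheel_handle',(354,194))]
r=fit(obs); print(r.x); print(r.fun.reshape(-1,2))
for k,v in model(r.x)[0].items(): print(k,v)
ct,cs=cam('top'),cam('side')
print('pin top@116',at_z(ct,(226.7,253.7),116),'side grip top', at_z(cs,(321,284),116))
t=cv2.imread('pics/top0.png'); s=cv2.imread('pics/side0.png')
cv2.imwrite('pics/v3.png',np.hstack([cv2.resize(s[270:400,270:400],None,fx=3,fy=3,interpolation=3),cv2.resize(t[220:320,160:260],(390,390),interpolation=3)]))
E
```

```text
[566.26  -4.84   0.27   0.87]
[[ 2.88 -0.67]
 [-0.44 -1.63]
 [ 0.07 -0.07]
 [-0.27  2.07]
 [-0.42  2.4 ]
 [ 0.77 -0.3 ]
 [ 1.53 -1.39]
 [-0.42  0.6 ]]
stand [566.26  -4.84   0.  ]
base_hole [669.25  24.18 175.1 ]
wheel_hole [602.22  98.77 169.67]
wheel_handle [581.57 -78.78 192.39]
pin top@116 [431.27 273.15 116.  ] side grip top [434.51 273.4  116.  ]
```

View pics/v3.png

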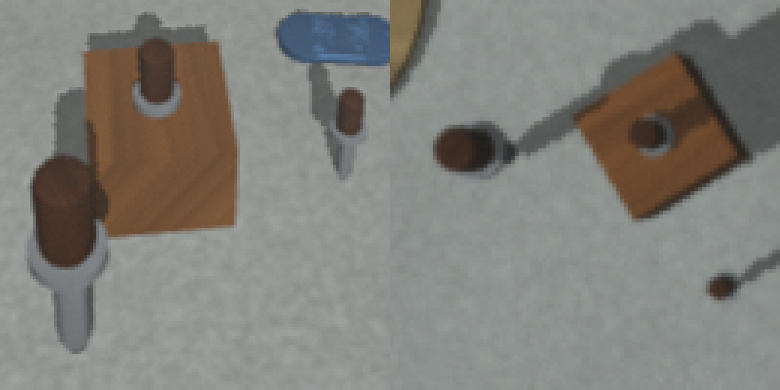

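The crop confirms it: the block's pin (top px 227,253) is between the big one and the small one in size. The fit residuals are small, so I'll approach the handle.

Run:
```python
from fit import *
np.set_printoptions(precision=3,suppress=True)
s=ctrl.sense(); q=s['ee_rot']; M=R.from_quat([q[1],q[2],q[3],q[0]]).as_matrix(); print(q,s['eef_pos'],'tool y',M[:,1],np.arctan2(M[1,1],M[0,1]))
p=np.array([566.3,-4.8,.27,.87])
for th in (.87,.65,.43,.2,0,-.1): print(th,model([*p[:3],th])[0]['wheel_handle'])
T=cam('side')
```

```text
[-0.     0.973  0.23   0.   ] [ 234.856 -469.561  231.276] tool y [ 0.447 -0.894 -0.   ] -1.1070011473190424
0.87 [581.431 -78.689 192.494]
0.65 [567.998 -86.675 184.477]
0.43 [553.13  -91.089 176.233]
0.2 [536.831 -91.655 167.8  ]
0 [522.689 -88.756 160.964]
-0.1 [515.815 -86.156 157.811]
```

Request:
send_rows(targets=[{"offset":[2,2,3],"spin":-0.1},{"offset":[4,5,4],"spin":-0.19},{"offset":[7,8,4],"spin":-0.19},{"offset":[9.5,11,4],"spin":-0.19},{"offset":[12,14,4],"spin":-0.19},{"offset":[14.5,17,4],"spin":-0.19},{"offset":[17,20,4],"spin":-0.19},{"offset":[20,23,4],"spin":-0.19}], grip=1)

```text
time_s: 1.47
eef_pos: [434.9, -238.4, 271.6]
ee_rot: [0.0, 0.991, 0.136, 0.0]
force: [-0.0, -1.3, -0.1]
grip_width: 0.999
grip_force: 0.0
```

Request:
send_rows(targets=[{"offset":[2.5,3,0],"spin":0},{"offset":[5,6,0],"spin":0},{"offset":[7.5,8.5,0],"spin":0},{"offset":[10,11,0],"spin":0},{"offset":[12,13,0],"spin":0},{"offset":[14.6,16,0],"spin":0},{"offset":[14.6,16,0],"spin":0},{"offset":[14.6,16,0],"spin":0}])

```text
time_s: 2.13
eef_pos: [580.8, -78.8, 270.7]
ee_rot: [-0.0, 0.99, 0.138, -0.0]
force: [-0.8, -0.1, 0.2]
grip_width: 1.001
grip_force: 0.0
```

Run:
```python
from fit import *
np.set_printoptions(precision=1,suppress=True)
s=ctrl.sense(); print(s['time_s'],s['eef_pos'],s['ee_rot'],s['force'])
cT=cam('wrist'); im,D=ctrl.capture('wrist'); save('w1.png',im)
for q in ('wheel_handle','wheel_hole','base_hole'):
  for r in ctrl.place_of('wrist',q)[:2]: print(q,r['conf'],np.array(r['uv']),at_depth(cT,r['uv'],med(D,r['uv'])))
m=model([566.3,-4.8,.27,.87])[0]
for k in m: print(k,proj(cT,m[k]))
```

```text
2.1333 [580.8 -78.8 270.7] [-0.   1.   0.1 -0. ] [-0.8 -0.1  0.2]
wheel_handle 0.92 [317.5 212.9] [582.9 -75.  206.7]
wheel_hole 0.71 [105.  112.4] [602.7 107.3 159.7]
base_hole 0.83 [219.5  52.2] [683.5  80.1   0.5]
base_hole 0.59 [156.5 280.9] [355.4 109.1  10.1]
stand [265.  162.5]
base_hole [216.1  49.9]
wheel_hole [107.3 115.7]
wheel_handle [322. 210.]
```

View pics/w1.png

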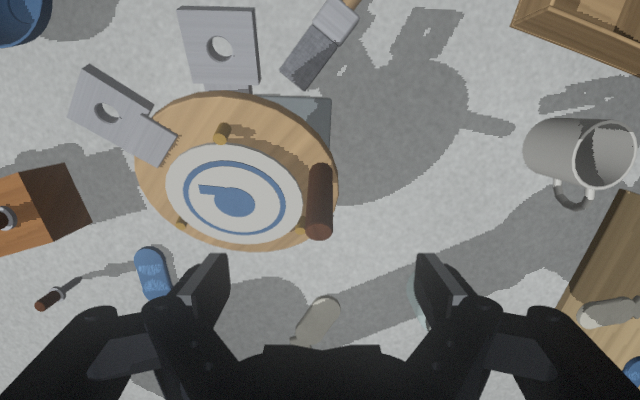

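The wrist view shows the handle post centred between the open fingers (318,213), with the base hole at (219,48) and the wheel hole at (107,112). All agree with the model. I'll descend and grip.

Request:
send_rows(targets=[{"offset":[0,0.2,-3],"spin":0},{"offset":[0,0.2,-6],"spin":0},{"offset":[0,0.2,-8],"spin":0},{"offset":[0,0.2,-9.5],"spin":0},{"offset":[0,0.2,-9.5],"spin":0}])

```text
time_s: 2.75
eef_pos: [578.6, -78.6, 173.4]
ee_rot: [-0.001, 0.991, 0.136, -0.002]
force: [-0.1, 0.2, -0.0]
grip_width: 1.0
grip_force: 0.0
```

Request:
send_rows(targets=[{"offset":[0,0,0],"spin":0},{"offset":[0,0,0],"spin":0},{"offset":[0,0,0],"spin":0},{"offset":[0,0,0],"spin":0},{"offset":[0,0,0],"spin":0},{"offset":[0,0,0],"spin":0}], grip=0, squeeze=30)

```text
time_s: 3.25
eef_pos: [579.7, -77.3, 176.8]
ee_rot: [-0.001, 0.991, 0.137, -0.001]
force: [-5.7, 7.5, 1.4]
grip_width: 0.226
grip_force: 29.7
```

Run:
```python
from fit import *
np.set_printoptions(precision=2,suppress=True)
s=ctrl.sense(); print(s['time_s'],s['eef_pos'],s['force'],s['grip_width'],s['grip_force'])
for n in ('top','side','wrist'):
  cT=cam(n); im,D=ctrl.capture(n); save(n+'2.png',im)
  for q in ('wheel_hole','base_hole','wheel_handle'):
    for r in ctrl.place_of(n,q)[:1]: print(n,q,r['conf'],np.array(r['uv']),proj(cT,model([566.3,-4.8,.27,.87])[0][q]))
```

```text
3.25 [579.73 -77.33 176.84] [-5.71  7.47  1.38] 0.2256859286420364 29.661779701709747
top wheel_hole 0.62 [289.8 187.6] [287.57 189.15]
top base_hole 0.69 [313.2 164.8] [314.82 164.2 ]
top wheel_handle 0.56 [354.9 193.2] [353.55 194.65]
side wheel_hole 0.72 [289.  191.9] [288.68 192.73]
side base_hole 0.82 [281.  167.6] [280.66 170.18]
side wheel_handle 0.55 [330.8 152.2] [330.2  153.89]
wrist base_hole 0.74 [156.6   7.9] [147.82   6.9 ]
wrist wheel_handle 0.94 [319.9 275.8] [325.95 270.95]
```

Request:
send_rows(targets=[{"offset":[-0.65,-0.4,-0.4],"spin":0},{"offset":[-1.35,-0.8,-0.8],"spin":0},{"offset":[-2.1,-1.05,-1.2],"spin":0},{"offset":[-2.8,-1.25,-1.6],"spin":0},{"offset":[-3.6,-1.3,-2.05],"spin":0},{"offset":[-4.45,-1.3,-2.5],"spin":0},{"offset":[-5.2,-1.2,-2.8],"spin":0},{"offset":[-5.9,-1.0,-3.15],"spin":0}])

```text
time_s: 4.52
eef_pos: [522.4, -89.7, 145.7]
ee_rot: [0.002, 0.991, 0.136, 0.002]
force: [4.3, -12.6, -1.0]
grip_width: 0.226
grip_force: 29.6
```

Request:
send_rows(targets=[{"offset":[0,0,0],"spin":0},{"offset":[0,0,0],"spin":0}])

```text
time_s: 4.68
eef_pos: [521.1, -89.5, 145.0]
ee_rot: [0.001, 0.991, 0.136, -0.0]
force: [-2.8, -7.6, -1.8]
grip_width: 0.222
grip_force: 30.3
```

```bash
cat > chk.py <<'E'
from fit import *
np.set_printoptions(precision=2,suppress=True)
s=ctrl.sense(); print(s['time_s'],s['eef_pos'],s['force'],s['grip_width'],s['grip_force'])
obs=[('top','base_hole',(315.1,165.9)),('top','base_hole',(313.2,164.8)),('top','wheel_hole',None),('side','base_hole',(280.9,168.2)),('side','wheel_hole',None),('side','wheel_handle',None),('side','stand',(322.2,231.7)),('top','wheel_handle',None)]
out=[]
for n in ('top','side'):
  cT=cam(n); im,D=ctrl.capture(n); save(n+'3.png',im)
  for q in ('wheel_hole','base_hole','wheel_handle'):
    for r in ctrl.place_of(n,q)[:2]: print(n,q,r['conf'],np.array(r['uv']),proj(cT,model([566.3,-4.8,.27,0])[0][q]))
im=cv2.imread('pics/top3.png')[130:230,270:390]; sd=cv2.imread('pics/side3.png')[110:230,240:360]
cv2.imwrite('pics/v4.png',np.hstack([cv2.resize(im,(480,400),interpolation=3),cv2.resize(sd,(400,400),interpolation=3)])[:, :800])
E
python3 chk.py
```

```text
4.6833 [521.07 -89.49 145.05] [-2.76 -7.62 -1.79] 0.2224041349921181 30.292680859565735
top wheel_hole 0.82 [308.  168.2] [315.54 165.72]
top base_hole 0.72 [314.8 166.6] [314.82 164.2 ]
side wheel_hole 0.72 [280.6 167.4] [283.19 165.38]
side wheel_hole 0.6 [412.6 226.8] [283.19 165.38]
side base_hole 0.93 [280.4 169. ] [280.66 170.18]
side wheel_handle 0.83 [350.8 169.6] [352.36 167.57]
```

View pics/v4.png

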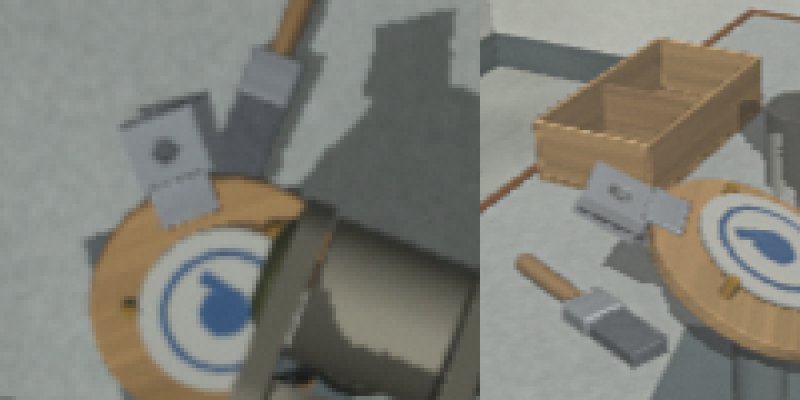

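Run:
```python
from fit import *
np.set_printoptions(precision=3,suppress=True)
b=[('top','base_hole',(314.4,165.8)),('side','base_hole',(280.8,168.3))]
o=b+[('top','wheel_hole',(310.,168.2)),('side','wheel_hole',(281.2,167.3))]
cams={k:cam(k) for k in('top','side')}
# shift image offsets free per camera via base_hole residual: theta-only
for yaw in (.2,.27,.34):
  def f(v):
    m=model([566.3,-4.8,yaw,v[0]])[0]; return np.concatenate([proj(cams[c],m['wheel_hole'])-proj(cams[c],m['base_hole'])-(np.array(w[2])-np.array(bb[2])) for (c,bb,w) in (('top',b[0],o[2]),('side',b[1],o[3]))])
  r=least_squares(f,[.1]); print(yaw,r.x,r.fun)
r=fit(o+[('side','stand',(322.2,231.7)),('side','wheel_handle',(350.8,169.6))],(566,-5,.27,.1)); print(r.x,r.fun.reshape(-1,2)); print(model(r.x)[0])
```

```text
0.2 [0.125] [-0.322  0.63   0.334 -0.737]
0.27 [0.129] [-0.174  1.003  0.774 -0.707]
0.34 [0.13] [ 0.059  1.346  1.244 -0.73 ]
[563.578   6.117   0.172   0.114] [[ 0.184 -1.447]
 [-0.127  2.026]
 [ 0.196 -1.088]
 [ 0.143  1.044]
 [ 0.629  1.163]
 [ 0.783 -0.954]]
{'stand': array([563.578,   6.117,   0.   ]), 'base_hole': array([669.013,  24.38 , 175.1  ]), 'wheel_hole': array([658.658,  36.196, 188.868]), 'wheel_handle': array([519.697, -75.955, 164.782])}
```

Request:
send_rows(targets=[{"offset":[-0.3,0.1,-0.15],"spin":0},{"offset":[-0.6,0.2,-0.3],"spin":0},{"offset":[-0.9,0.35,-0.4],"spin":0},{"offset":[-0.9,0.35,-0.4],"spin":0},{"offset":[-0.9,0.35,-0.4],"spin":0}])

```text
time_s: 5.5
eef_pos: [512.5, -87.4, 140.9]
ee_rot: [0.003, 0.991, 0.136, 0.0]
force: [-0.2, -16.6, -5.0]
grip_width: 0.225
grip_force: 30.0
```

```bash
sed -i 's/v4.png/v5.png/' chk.py; python3 chk.py
```

```text
5.5 [512.49 -87.42 140.87] [ -0.25 -16.63  -5.02] 0.22519862866655085 29.979291558265686
top wheel_hole 0.9 [315.3 165.1] [315.54 165.72]
top base_hole 0.75 [313.1 165. ] [314.82 164.2 ]
side wheel_hole 0.68 [285.  162.7] [283.19 165.38]
side wheel_hole 0.51 [332.8 161.8] [283.19 165.38]
side base_hole 0.9 [280.5 167.7] [280.66 170.18]
side base_hole 0.39 [350.  167.4] [280.66 170.18]
side wheel_handle 0.85 [352.9 168.4] [352.36 167.57]
side wheel_handle 0.47 [323.5 301.6] [352.36 167.57]
```

View pics/v5.png

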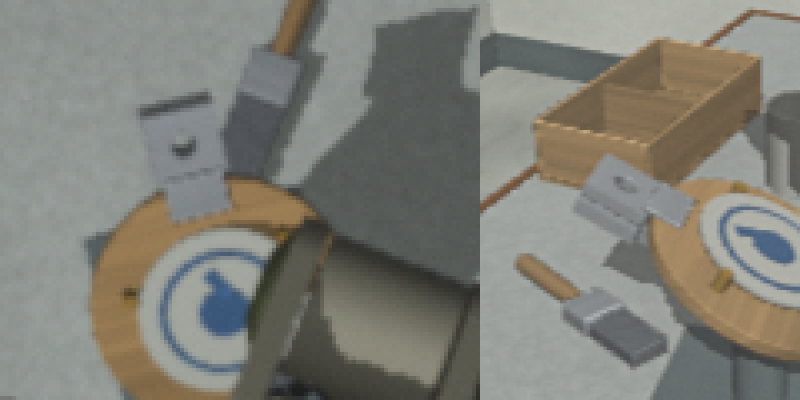

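The lugs now coincide: the wheel hole is at top px (316,166), over the base lug, and in the side view it is at (283,165). I'll relieve the side load, release and rise.

Request:
send_rows(targets=[{"offset":[0,-0.15,0],"spin":0},{"offset":[0,-0.15,0],"spin":0}])

```text
time_s: 6.07
eef_pos: [512.5, -87.4, 140.9]
ee_rot: [0.001, 0.991, 0.136, 0.0]
force: [0.7, -8.1, -4.5]
grip_width: 0.226
grip_force: 30.7
```

Request:
send_rows(targets=[{"offset":[0,0,0],"spin":0},{"offset":[0,0,0],"spin":0},{"offset":[0,0,0],"spin":0},{"offset":[0,0,0],"spin":0},{"offset":[-1,0,2],"spin":0},{"offset":[-2,0,5],"spin":0},{"offset":[-2,0,9],"spin":0},{"offset":[-2,0,12],"spin":0}], grip=1)

```text
time_s: 6.73
eef_pos: [492.1, -85.9, 263.7]
ee_rot: [0.0, 0.991, 0.137, 0.001]
force: [-0.4, 0.1, 0.2]
grip_width: 0.997
grip_force: 0.0
```

```bash
cat > w.py <<'E'
import sys
from fit import *
np.set_printoptions(precision=1,suppress=True)
s=ctrl.sense(); print(s['time_s'],s['eef_pos'],s['force'],s['grip_width'],s['joints'])
for n in sys.argv[2:]:
  cT=cam(n); im,D=ctrl.capture(n); save(f'{n}_{sys.argv[1]}.png',im); np.save(f'{n}_{sys.argv[1]}.npy',D)
  for q in ('wheel_hole','base_hole','wheel_handle','pin','pin_collar'):
    for r in ctrl.place_of(n,q)[:2]:
      d=med(D,r['uv']); print(n,q,round(r['conf'],2),np.array(r['uv']),at_depth(cT,r['uv'],d) if d else '')
E
python3 w.py 4 top side wrist
```

```text
6.7333 [492.1 -85.9 263.7] [-0.4  0.1  0.2] 0.9974005564441156 [-0.4  0.2  1.5  0.   1.4  0.9]
top wheel_hole 0.73 [314.3 168.3] [656.4  25.2 183.1]
top wheel_hole 0.25 [314.1 163.4] [668.4  25.5 190.3]
top base_hole 0.71 [315.8 165.1] [669.6  21.2 162.2]
top base_hole 0.7 [288.4 278.5] [358.6 108.1   9.3]
top wheel_handle 0.37 [413.  242.5] [ 456.7 -251.9   91.1]
top pin 0.57 [188.3 261.7] [410.7 387.9  87.8]
top pin 0.56 [233.3 254.6] [429.8 262.3  72.6]
top pin_collar 0.69 [182.4 256. ] [425.7 391.4 137.1]
top pin_collar 0.58 [248.1 291.8] [322.6 222.6  49. ]
side wheel_hole 0.97 [284.4 165. ] [664.2  13.1 185.7]
side base_hole 0.87 [282.3 167.5] [657.5  33.5 190.2]
side wheel_handle 0.82 [351.7 167.4] [520.2 -77.8 167.4]
side pin 0.93 [293.9 387.7] [420.1 410.    3. ]
side pin 0.62 [382.1 329.5] [321.7 233.5   2.9]
side pin_collar 0.82 [386.5 314. ] [316.3 235.3  53.2]
side pin_collar 0.77 [324.5 302.5] [422.6 283.9  83.1]
wrist wheel_handle 0.95 [330.1 170.2] [521.9 -83.9 175.8]
wrist pin 0.69 [ 75.7 228.9] [316.6 226.1   0.2]
wrist pin_collar 0.77 [ 47.5 235.9] [326.7 225.8  50.6]
wrist pin_collar 0.64 [328. 268.] [ 362.2 -131.4   10.5]
```

The wheel holds at about 0. Next is the pin in the block.

Request:
send_rows(targets=[{"offset":[-0.7,4,0],"spin":0},{"offset":[-1.3,8,0],"spin":0},{"offset":[-2,12,0],"spin":0},{"offset":[-2.7,16,0],"spin":0},{"offset":[-3.3,20,0],"spin":0},{"offset":[-4,24,0],"spin":0},{"offset":[-4.7,28,0],"spin":0},{"offset":[-5.3,32,-1]}])

```text
invalid input
```

```bash
python3 -c "
from rig import ctrl; print(ctrl.sense()['eef_pos'])"
```

```text
[492.29844819 -86.07718801 260.76524493]
```

Request:
send_rows(targets=[{"offset":[-0.7,4,0],"spin":0},{"offset":[-1.3,8,0],"spin":0},{"offset":[-2,12,0],"spin":0},{"offset":[-2.7,16,0],"spin":0},{"offset":[-3.3,20,0],"spin":0},{"offset":[-4,24,0],"spin":0},{"offset":[-4.7,28,0],"spin":0},{"offset":[-5.3,32,-1],"spin":0}])

```text
time_s: 8.3
eef_pos: [439.2, 236.0, 252.4]
ee_rot: [-0.0, 0.991, 0.136, 0.002]
force: [0.7, 0.3, 0.9]
grip_width: 0.997
grip_force: 0.0
```

Request:
send_rows(targets=[{"offset":[-0.5,2,-1],"spin":0},{"offset":[-0.7,4,-4],"spin":0},{"offset":[-0.7,4,-6],"spin":0},{"offset":[-0.7,4,-6],"spin":0},{"offset":[-0.7,4,-6],"spin":0}])

```text
time_s: 8.72
eef_pos: [432.2, 273.8, 190.8]
ee_rot: [0.0, 0.991, 0.137, -0.001]
force: [0.7, -0.8, 1.4]
grip_width: 0.998
grip_force: 0.0
```

```bash
python3 w.py 5 wrist
```

```text
8.7167 [432.2 273.8 190.8] [ 0.7 -0.8  1.4] 0.9979820102601877 [ 0.3  0.3  1.6 -0.   1.2  1.6]
wrist pin 0.87 [202.  157.2] [426.5 395.8  23.2]
wrist pin 0.64 [332.4 280.3] [323.6 230.5  11.4]
wrist pin_collar 0.95 [316.8 195. ] [441.8 280.3 109.1]
wrist pin_collar 0.78 [158.6 167.5] [432.7 394.1 115.7]
```

View pics/wrist_5.png

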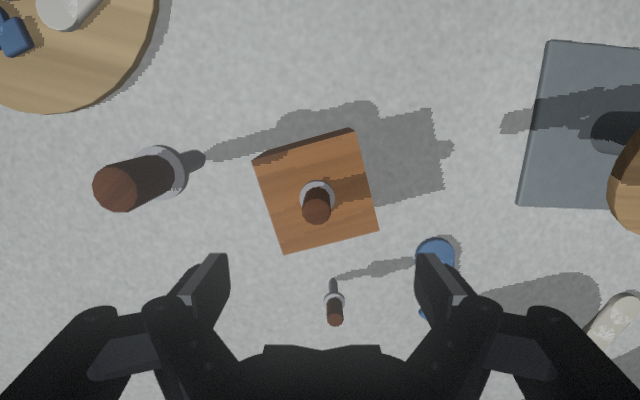

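The pin's collar is at (317,195) and the grip end at (316,209), centred between the fingers. The big look-alike is at (140,185) and the small one at (334,305). I'll compute the exact xy.

Run:
```python
from h import *
T=cam('wrist'); print(at_z(T,(316.5,209),116),at_z(T,(317,195),72), ctrl.sense()['eef_pos'])
D=np.load('wrist_5.npy'); print(at_depth(T,(316.5,209),med(D,(316.5,209))))
```

```text
[434.00939769 278.06032528 116.        ] [433.09413525 278.0648225   72.        ] [432.82185256 273.67989508 191.80237807]
[434.39177295 278.14506099 117.27191753]
```

Request:
send_rows(targets=[{"offset":[0.1,0.25,-3],"spin":0},{"offset":[0.1,0.25,-6],"spin":0},{"offset":[0.1,0.25,-9],"spin":0},{"offset":[0.1,0.25,-10.4],"spin":0},{"offset":[0.1,0.25,-10.4],"spin":0},{"offset":[0.1,0.25,-10.4],"spin":0}])

```text
time_s: 9.52
eef_pos: [433.7, 276.3, 87.3]
ee_rot: [-0.0, 0.991, 0.136, 0.0]
force: [-0.0, -0.8, 0.6]
grip_width: 1.003
grip_force: 0.0
```

Request:
send_rows(targets=[{"offset":[0,0,0],"spin":0},{"offset":[0,0,0],"spin":0},{"offset":[0,0,0],"spin":0},{"offset":[0,0,0],"spin":0},{"offset":[0,0,0],"spin":0},{"offset":[0,0,0],"spin":0}], grip=0, squeeze=25)

```text
time_s: 10.02
eef_pos: [433.5, 276.5, 87.3]
ee_rot: [-0.0, 0.991, 0.136, 0.0]
force: [-0.9, 0.2, 3.3]
grip_width: 0.25
grip_force: 26.2
```

Gripped. I'll lift until about 10 mm of the tip is still in the block's hole. Then I'll drag the grip towards the robot so the pin pivots in the pads to about 28 degrees.

Request:
send_rows(targets=[{"offset":[0,0,1.2],"spin":0},{"offset":[0,0,2.4],"spin":0},{"offset":[0,0,3.6],"spin":0},{"offset":[0,0,4.85],"spin":0},{"offset":[0,0,4.85],"spin":0},{"offset":[0,0,4.85],"spin":0}])

```text
time_s: 10.52
eef_pos: [433.4, 276.4, 135.2]
ee_rot: [-0.0, 0.991, 0.137, 0.0]
force: [-0.4, 0.0, -1.8]
grip_width: 0.247
grip_force: 25.9
```

Request:
send_rows(targets=[{"offset":[-0.5,-0.15,0],"spin":0},{"offset":[-1.05,-0.3,0],"spin":0},{"offset":[-1.5,-0.4,0],"spin":0},{"offset":[-1.85,-0.5,-0.05],"spin":0},{"offset":[-2.2,-0.6,-0.1],"spin":0},{"offset":[-2.6,-0.7,-0.2],"spin":0},{"offset":[-2.6,-0.7,-0.2],"spin":0}])

```text
time_s: 11.1
eef_pos: [406.7, 269.3, 133.2]
ee_rot: [0.0, 0.991, 0.137, -0.0]
force: [2.4, 2.5, -0.2]
grip_width: 0.25
grip_force: 25.8
```

```bash
python3 w.py 6 side; python3 -c "
import cv2; s=cv2.imread('pics/side_6.png'); cv2.imwrite('pics/v6.png',cv2.resize(s[220:400,250:400],(500,600),interpolation=3))"
```

```text
11.1 [406.7 269.3 133.2] [ 2.4  2.5 -0.2] 0.25031817758958463 [ 0.3  0.3  1.7 -0.   1.1  1.6]
side wheel_hole 0.86 [284.2 163.8] [666.5  10.  187.1]
side base_hole 0.96 [280.2 169.7] [658.1  42.4 188.3]
side pin 0.64 [319.1 305.7] [432.2 287.4  73.4]
side pin 0.51 [386.5 328.5] [314.5 228.1   3.7]
side pin_collar 0.82 [289.7 355.2] [415.7 419.2 108.7]
side pin_collar 0.59 [385.7 313.6] [317.8 236.   54.4]
```

View pics/v6.png

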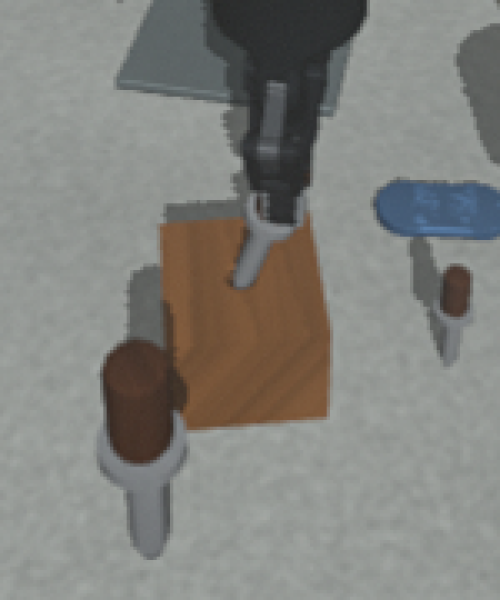

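The pin is pivoting as planned: the tip is still in the hole at crop (240,285) and the collar is at (275,215). I'll continue to the full tilt.

Request:
send_rows(targets=[{"offset":[-0.4,-0.1,-0.1],"spin":0},{"offset":[-0.75,-0.2,-0.2],"spin":0},{"offset":[-1.1,-0.3,-0.35],"spin":0},{"offset":[-1.5,-0.4,-0.5],"spin":0},{"offset":[-1.65,-0.45,-0.6],"spin":0},{"offset":[-1.65,-0.45,-0.6],"spin":0}])

```text
time_s: 11.9
eef_pos: [390.2, 264.8, 127.1]
ee_rot: [0.0, 0.991, 0.137, -0.0]
force: [2.0, 1.3, 1.2]
grip_width: 0.244
grip_force: 26.0
```

Request:
send_rows(targets=[{"offset":[-0.5,-0.15,1],"spin":0},{"offset":[-1,-0.3,2.5],"spin":0},{"offset":[-1,-0.3,5],"spin":0},{"offset":[-1,-0.3,8],"spin":0},{"offset":[-1,-0.3,12],"spin":0},{"offset":[-1,-0.3,15],"spin":0},{"offset":[-1,-0.3,15],"spin":0},{"offset":[-1,-0.3,15],"spin":0}], squeeze=60)

```text
time_s: 12.57
eef_pos: [380.3, 261.7, 278.1]
ee_rot: [0.0, 0.991, 0.136, 0.0]
force: [0.4, 0.1, -2.5]
grip_width: 0.239
grip_force: 58.8
```

```bash
python3 w.py 7 side wrist top; python3 -c "
import cv2,numpy as np; s=cv2.imread('pics/side_7.png');w=cv2.imread('pics/wrist_7.png'); cv2.imwrite('pics/v7.png',np.hstack([cv2.resize(s[150:350,250:400],(375,500),interpolation=3),cv2.resize(w[130:400,200:430],(425,500),interpolation=3)]))"
```

```text
12.5667 [380.3 261.7 278.1] [ 0.4  0.1 -2.5] 0.23853206159781037 [ 0.3  0.1  1.6 -0.   1.4  1.6]
side wheel_hole 0.91 [283. 164.] [668.5  12.6 187.3]
side base_hole 0.68 [409.4 224.6] [ 362.1 -118.6    7.2]
side base_hole 0.48 [393.8 189.4] [ 446.8 -245.7   26.4]
side pin 0.89 [322.9 243.3] [537.4  58.7  13. ]
side pin 0.73 [385.6 328.7] [315.9 229.6   3.9]
side pin_collar 0.78 [290.3 352. ] [414.6 418.4 116.3]
side pin_collar 0.73 [386.2 313.7] [316.9 235.5  53.9]
wrist wheel_hole 0.61 [569.5 252.6] [ 358.6 -123.2   10.6]
wrist base_hole 0.46 [317.6 218.8] [400.7 269.6 279. ]
wrist pin 0.79 [227.5 109. ] [419.3 398.3   1.2]
wrist pin 0.61 [319.2 147.1] [411.6 273.3  74.2]
wrist pin_collar 0.79 [196.4 106.7] [423.  388.3 133.1]
wrist pin_collar 0.56 [320.5 220.3] [400.5 268.1 279.4]
top wheel_hole 0.78 [314.  167.5] [658.4  26.  184.3]
top base_hole 0.92 [317.5 165.2] [667.3  16.5 171.5]
top base_hole 0.36 [336.9 147.5] [754.2 -43.5  18.5]
top wheel_handle 0.57 [361.2 215.9] [ 544.5 -114.5   -2. ]
top pin 0.57 [246.  288.8] [329.5 235.4   4.7]
top pin 0.55 [187.6 259.1] [408.1 261.4 566.4]
top pin_collar 0.61 [184.2 259.5] [407.4 267.8 566.5]
top pin_collar 0.41 [244.8 292.6] [321.7 228.3  75.1]
```

View pics/v7.png

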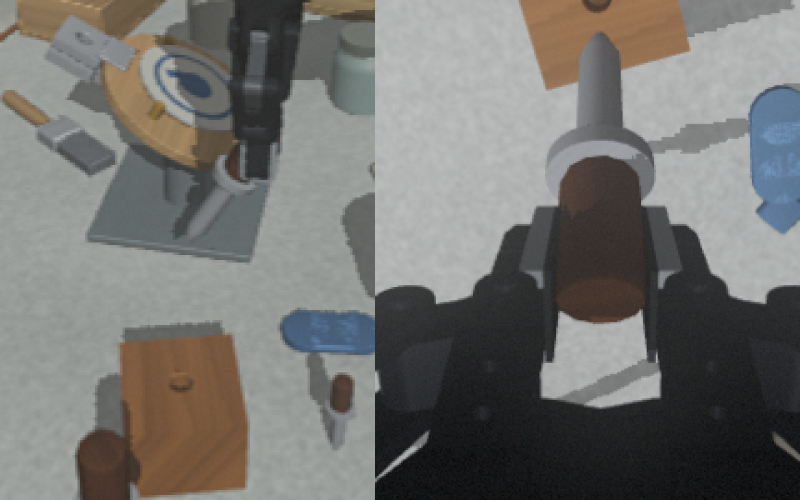

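The pin is held tilted and the block is empty: side crop shows the tip at (180,237), wrist crop shows the tip at (602,35) and the collar at (600,160). I'll triangulate the tip and the tilt, and refit the stand.

Run:
```python
from fit import *
np.set_printoptions(precision=2,suppress=True)
cs,cw=cam('side'),cam('wrist'); s=ctrl.sense()
f=lambda P:np.r_[proj(cs,P)-(322,244.8),(proj(cw,P)-(322.5,149))]
r=least_squares(f,[420,272,210]); print('tip',r.x,r.fun)
G=np.array(s['eef_pos'])+[0,0,19]; v=G-r.x; print('G',G,'len',np.linalg.norm(v),'tilt deg',np.degrees(np.arctan2(np.hypot(v[0],v[1]),v[2])),'az',np.arctan2(-v[1],-v[0]))
# model-based: pin in plane of tool x, unknown axial grasp s, tilt t, offset along x
t=.273; xs=np.array([np.cos(t),np.sin(t),0])
def g(p):
    ti,L,dx=p; a=-np.sin(ti)*xs+np.array([0,0,np.cos(ti)]); Gp=G+dx*xs; tip=Gp-L*a
    return np.r_[proj(cs,tip)-(322,244.8),proj(cw,tip)-(322.5,149),(L-94)/4,dx/3]
r=least_squares(g,[.49,94,0]); print('tilt,L,dx',r.x,r.fun)
# stand fit with averages
obs=[('top','base_hole',(315.2,165.6)),('side','base_hole',(280.8,168.2)),('top','wheel_hole',(314.5,166.8)),('side','wheel_hole',(284.0,164.1)),('side','wheel_handle',(352.3,167.9)),('side','stand',(322.2,231.7))]
for ob in (obs,obs[:5]):
  r=fit(ob,(566,-5,.25,0)); print(r.x,r.fun.reshape(-1,2)); m=model(r.x)[0]; print(m['base_hole'],m['wheel_hole'])
# independent triangulations
ct=cam('top')
for k,i,j in (('base',0,1),('wheel',2,3)):
  r=least_squares(lambda P:np.r_[proj(ct,P)-obs[i][2],proj(cs,P)-obs[j][2]],[660,20,180]); print(k,r.x,r.fun)
# foot yaw from top picture: grey foot depth edge; plane normal of lug/disc from side+top depth
D=np.load('top_7.npy'); 
u,v=np.meshgrid(np.arange(640),np.arange(400))
pts=np.array([at_depth(ct,(a,b),D[b,a]) for a in range(295,350) for b in range(155,235) if D[b,a]>0])
d=pts-[566,-3,125]; sel=(np.abs(pts[:,2]-150)<50)&(np.hypot(d[:,0],d[:,1])<110)
P=pts[sel]
for _ in range(8):
  c=P.mean(0); n=np.linalg.svd(P-c)[2][2]; n*=np.sign(n[2]); res=(pts[sel]-c)@n; P=pts[sel][np.abs(res)<max(4,np.std(res)*.8)] if _<7 else P
print('disc/plate normal',n,'tilt',np.degrees(np.arccos(n[2])),'yaw',np.arctan2(-n[1],-n[0]),len(P))
```

```text
tip [426.58 274.48 213.86] [ 2.09 -0.31 -0.22 -0.78]
G [380.8  261.92 296.3 ] len 95.12769036086999 tilt deg 29.93303618414947 az 0.26782159109567827
tilt,L,dx [ 0.52 94.72  0.2 ] [ 2.05 -0.39 -0.6  -0.74  0.18  0.07]
[564.68  -1.74   0.23   0.03] [[ 0.11 -1.23]
 [ 0.32  1.79]
 [ 0.18 -0.55]
 [-0.82  1.81]
 [ 0.55  0.3 ]
 [ 1.55 -0.59]]
[668.93  22.41 175.1 ] [660.78  24.09 189.2 ]
[564.4   -4.11   0.25   0.02] [[ 0.02 -0.89]
 [ 0.58  1.91]
 [ 0.44 -0.28]
 [-0.41  1.75]
 [ 0.55 -0.3 ]]
[668.01  22.65 175.1 ] [660.03  23.38 189.21]
base [666.32  23.76 181.11] [-0.4  -0.74  0.76  0.1 ]
wheel [657.91  24.45 195.06] [ 0.03  0.06 -0.06 -0.01]
disc/plate normal [-0.37 -0.02  0.93] tilt 21.94167279649547 yaw 0.05754740312976224 1818
```

Request:
send_rows(targets=[{"offset":[2.2,-2.5,1],"spin":0},{"offset":[4.4,-5,2],"spin":0},{"offset":[6.6,-7.5,2],"spin":0},{"offset":[8.8,-10,2],"spin":0},{"offset":[11,-12.5,2],"spin":0},{"offset":[13.2,-15,2],"spin":0},{"offset":[15.4,-17.5,2],"spin":0},{"offset":[17.6,-20,2],"spin":-0.03}])

```text
time_s: 14.13
eef_pos: [557.7, 60.4, 297.3]
ee_rot: [-0.0, 0.993, 0.122, 0.0]
force: [0.8, 0.5, -1.8]
grip_width: 0.237
grip_force: 59.0
```

Request:
send_rows(targets=[{"offset":[1.5,-1.8,0],"spin":0},{"offset":[3,-3.5,-0.5],"spin":0},{"offset":[4.3,-5,-1.5],"spin":0},{"offset":[4.6,-5.3,-2],"spin":0},{"offset":[4.6,-5.3,-2],"spin":0},{"offset":[4.6,-5.3,-2],"spin":0}])

```text
time_s: 14.63
eef_pos: [602.5, 9.4, 277.2]
ee_rot: [-0.0, 0.993, 0.122, -0.0]
force: [-0.6, 0.2, -1.0]
grip_width: 0.236
grip_force: 58.9
```

```bash
python3 w.py 8 wrist side top; python3 -c "
import cv2,numpy as np; s=cv2.imread('pics/side_8.png');w=cv2.imread('pics/wrist_8.png'); cv2.imwrite('pics/v8.png',np.hstack([cv2.resize(s[120:220,240:330],(360,400),interpolation=3),cv2.resize(w[70:290,210:430],(440,440),interpolation=3)[:400]]))"
```

```text
14.6333 [602.5   9.4 277.2] [-0.6  0.2 -1. ] 0.2356423727249917 [-0.2  0.5  1.2  0.   1.5  1.1]
wrist wheel_hole 0.62 [329.8 124.7] [663.   18.1 170.9]
wrist base_hole 0.73 [330.2 116.1] [669.2  19.2 160.3]
wrist wheel_handle 0.76 [395.9 303.7] [615.9 -13.1 327.7]
wrist pin 0.93 [323.5 148.3] [645.4  18.8 181.9]
wrist pin 0.88 [143.7 306.8] [320.5 227.6   1.2]
wrist pin_collar 0.91 [318.9 215.2] [624.   16.3 277.4]
wrist pin_collar 0.7 [125.4 325.4] [327.4 225.6  55.1]
side wheel_hole 0.92 [283.3 163.9] [668.   11.9 187.4]
side base_hole 0.74 [278.6 165.9] [666.6  35.3 193.3]
side wheel_handle 0.93 [351.7 167. ] [520.6 -78.8 167.9]
side pin 0.78 [294.5 384.9] [416.6 412.4  17.7]
side pin 0.76 [287.6 155.8] [646.3  23.5 219.6]
side pin_collar 0.72 [290.8 355.7] [414.6 417.9 106.4]
side pin_collar 0.48 [383.8 315.3] [320.6 237.8  50. ]
top wheel_handle 0.68 [357.3 217.5] [521.7 -88.5 176.1]
top pin 0.55 [189.7 260.2] [416.1 400.2  26.5]
top pin 0.4 [248.5 292. ] [322.  221.5  48.9]
top pin_collar 0.6 [246.8 289.8] [328.3 226.8  46.5]
top pin_collar 0.5 [183.3 260.2] [414.4 391.9 125.4]
```

View pics/v8.png

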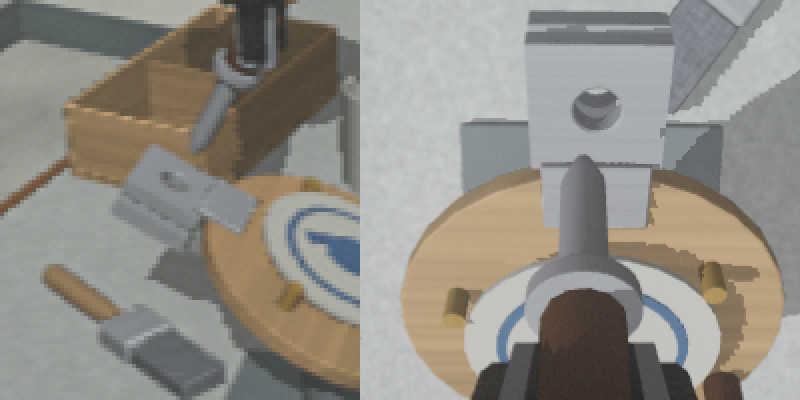

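Wrist crop: the hole is at (596,109), i.e. px (328,124.5), with the base hole visible through it. The tip is at px (321.5,148.5), and the lugs are aligned.

Run:
```python
from fit import *
np.set_printoptions(precision=1,suppress=True)
cw,cs=cam('wrist'),cam('side'); e=np.array(ctrl.sense()['eef_pos'])
W=at_z(cw,(328,124.5),189.2); print('hole wrist',W)
for tz in (210,213.5): print('tip wrist',tz,at_z(cw,(321.5,148.5),tz))
tip=least_squares(lambda P:np.r_[proj(cs,P)-(240+195/4,120+150/4),proj(cw,P)-(321.5,148.5)],[650,20,212]); print('tip tri',tip.x,tip.fun)
w=least_squares(lambda P:np.r_[proj(cs,P)-(283.7,164.2),proj(cw,P)-(328,124.5)],[650,20,190]); print('hole tri',w.x,w.fun)
print('pred tip',e+[46.2,11.2,-63.4], 'diff tri',w.x-tip.x)
# axial dir in tool plane
```

```text
hole wrist [663.7  19.5 189.2]
tip wrist 210 [648.2  20.4 210. ]
tip wrist 213.5 [648.6  20.5 213.5]
tip tri [648.4  20.4 212.7] [-1.   0.2  0.1  0.3]
hole tri [663.7  19.5 190.9] [-0.6  0.1  0.1  0.2]
pred tip [649.   20.1 213.9] diff tri [ 15.3  -0.9 -21.8]
```

Request:
send_rows(targets=[{"offset":[0.2,-0.2,0],"spin":0},{"offset":[0.35,-0.38,0],"spin":0},{"offset":[0.6,-0.32,-0.5],"spin":0},{"offset":[0.9,-0.25,-1.05],"spin":0},{"offset":[1.25,-0.16,-1.75],"spin":0},{"offset":[1.25,-0.16,-1.75],"spin":0},{"offset":[1.25,-0.16,-1.75],"spin":0}])

```text
time_s: 16.12
eef_pos: [615.3, 7.5, 258.9]
ee_rot: [-0.0, 0.993, 0.122, -0.001]
force: [-0.5, -0.1, -1.3]
grip_width: 0.235
grip_force: 58.9
```

```bash
python3 w.py 9 wrist side; python3 -c "
import cv2,numpy as np; s=cv2.imread('pics/side_9.png');w=cv2.imread('pics/wrist_9.png'); cv2.imwrite('pics/v9.png',np.hstack([cv2.resize(s[120:220,240:330],(360,400),interpolation=3),cv2.resize(w[70:270,220:420],(400,400),interpolation=3)]))"
```

```text
16.1167 [615.3   7.5 258.9] [-0.5 -0.1 -1.3] 0.23505809643066353 [-0.2  0.5  1.1  0.   1.5  1.1]
wrist base_hole 0.58 [324.1 133.2] [670.7  19.8 192. ]
wrist wheel_handle 0.46 [82.6 55.5] [681.4 320.8   4.6]
wrist pin 0.96 [317.9 150.6] [660.   21.2 203.4]
wrist pin 0.83 [ 25.8 235.3] [420.  399.1   0.2]
wrist pin_collar 0.96 [320.1 217.4] [636.3  13.6 260.4]
wrist pin_collar 0.66 [116.4 341.6] [613.9  63.5 334.4]
side wheel_hole 0.71 [282.2 164. ] [668.9  15.4 188.5]
side base_hole 0.56 [280.9 167.4] [661.3  33.8 189.7]
side wheel_handle 0.92 [351.2 168. ] [521.9 -78.7 164.8]
side wheel_handle 0.75 [394.7 187.8] [ 445.  -247.3   31.7]
side pin 0.76 [295.4 387.2] [417.8 408.8   4.3]
side pin 0.75 [383.6 330.5] [318.6 233.3   1.4]
side pin_collar 0.94 [292.2 354.7] [412.7 416.8 108.7]
side pin_collar 0.65 [384.4 312.5] [320.6 235.3  55.2]
```

View pics/v9.png

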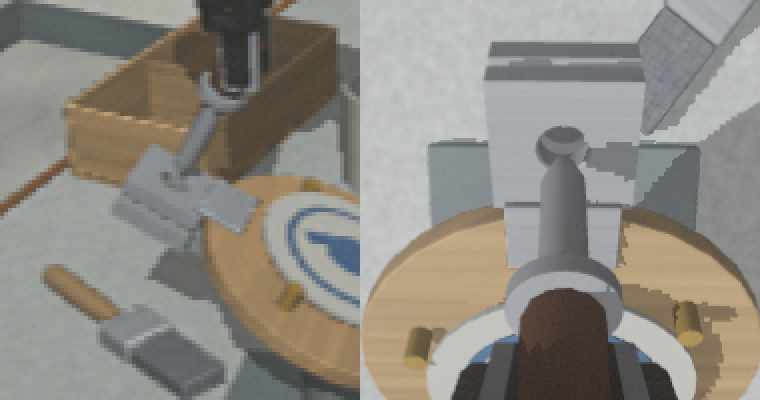

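The tip, at wrist crop (565,160), is on the axis of the hole (563,147) and about 7 mm short of it. I'll advance along the axis and watch the force.

Request:
send_rows(targets=[{"offset":[0.15,0.03,-0.3],"spin":0},{"offset":[0.3,0.07,-0.6],"spin":0},{"offset":[0.45,0.1,-0.85],"spin":0},{"offset":[0.65,0.15,-1.25],"spin":0},{"offset":[0.65,0.15,-1.25],"spin":0}])

```text
time_s: 17.13
eef_pos: [621.8, 9.0, 246.1]
ee_rot: [-0.0, 0.993, 0.122, -0.001]
force: [-0.2, -0.3, -1.5]
grip_width: 0.239
grip_force: 58.9
```

Request:
send_rows(targets=[{"offset":[0.2,0.04,-0.35],"spin":0},{"offset":[0.35,0.08,-0.7],"spin":0},{"offset":[0.55,0.13,-1.05],"spin":0},{"offset":[0.55,0.13,-1.05],"spin":0}], squeeze=40)

```text
time_s: 17.47
eef_pos: [627.3, 10.2, 235.7]
ee_rot: [-0.0, 0.993, 0.122, -0.001]
force: [0.1, 0.3, -1.0]
grip_width: 0.236
grip_force: 58.9
```

Request:
send_rows(targets=[{"offset":[0.2,0.05,-0.4],"spin":0},{"offset":[0.4,0.1,-0.8],"spin":0},{"offset":[0.65,0.16,-1.25],"spin":0},{"offset":[0.65,0.16,-1.25],"spin":0}])

```text
time_s: 17.8
eef_pos: [633.8, 11.8, 223.0]
ee_rot: [-0.0, 0.993, 0.122, -0.001]
force: [0.9, -0.1, -1.5]
grip_width: 0.235
grip_force: 58.9
```

The tip is already through both lugs, with no contact force. I'll continue to the collar.

Request:
send_rows(targets=[{"offset":[0.2,0.05,-0.4],"spin":0},{"offset":[0.4,0.1,-0.8],"spin":0},{"offset":[0.6,0.15,-1.2],"spin":0},{"offset":[0.8,0.2,-1.55],"spin":0},{"offset":[1.0,0.25,-1.95],"spin":0},{"offset":[1.0,0.25,-1.95],"spin":0}])

```text
time_s: 18.3
eef_pos: [643.8, 14.3, 203.6]
ee_rot: [-0.0, 0.993, 0.122, -0.001]
force: [0.5, 0.5, -1.1]
grip_width: 0.234
grip_force: 58.9
```

Request:
send_rows(targets=[{"offset":[0.1,0.02,-0.15],"spin":0},{"offset":[0.15,0.04,-0.3],"spin":0},{"offset":[0.2,0.05,-0.4],"spin":0},{"offset":[0.2,0.05,-0.4],"spin":0}], squeeze=25)

```text
time_s: 18.63
eef_pos: [645.9, 14.7, 200.9]
ee_rot: [0.0, 0.993, 0.122, 0.0]
force: [-0.6, 0.2, -0.4]
grip_width: 0.241
grip_force: 59.2
```

```bash
python3 w.py 10 wrist side
```

```text
18.6333 [645.9  14.7 200.9] [-0.6  0.2 -0.4] 0.24113992100210785 [-0.2  0.6  1.1 -0.   1.4  1.2]
wrist base_hole 0.89 [322.8 196.6] [675.8  21.8 197.4]
wrist wheel_handle 0.59 [411.4  83.3] [762.1 -46.5  20.6]
wrist pin_collar 0.89 [321.  217.7] [667.2  20.5 203.5]
side wheel_hole 0.76 [284.8 164.2] [653.   28.2 197.7]
side base_hole 0.62 [280.3 165.3] [663.   33.2 194.8]
side wheel_handle 0.81 [350.2 167.4] [528.2 -87.5 160.8]
side pin 0.59 [291.8 387.6] [423.9 410.7   1.5]
side pin 0.52 [383.2 328.2] [320.5 230.7   4.2]
side pin_collar 0.76 [289.8 356. ] [415.9 418.9 106.2]
side pin_collar 0.58 [383.7 312.9] [321.7 235.9  54.1]
```

Request:
send_rows(targets=[{"offset":[0.05,0.01,-0.1],"spin":0},{"offset":[0.1,0.02,-0.2],"spin":0},{"offset":[0.1,0.02,-0.2],"spin":0}])

```text
time_s: 19.48
eef_pos: [646.1, 14.7, 200.7]
ee_rot: [0.0, 0.993, 0.122, -0.001]
force: [-11.0, -0.2, 11.5]
grip_width: 0.234
grip_force: 60.5
```

Request:
send_rows(targets=[{"offset":[0.05,0.01,-0.1],"spin":0},{"offset":[0.1,0.02,-0.2],"spin":0},{"offset":[0.1,0.02,-0.2],"spin":0}])

```text
time_s: 19.73
eef_pos: [646.3, 14.5, 200.6]
ee_rot: [0.001, 0.993, 0.121, -0.001]
force: [-20.6, -2.1, 23.3]
grip_width: 0.239
grip_force: 61.8
```

The force has risen stiffly, so the collar is seated. I'll ease off, release and rise.

Request:
send_rows(targets=[{"offset":[-0.15,-0.03,0.35],"spin":0},{"offset":[-0.15,-0.03,0.35],"spin":0}])

```text
time_s: 19.9
eef_pos: [646.4, 14.7, 201.3]
ee_rot: [0.0, 0.993, 0.122, 0.001]
force: [-0.5, 0.5, -1.4]
grip_width: 0.238
grip_force: 59.0
```

Request:
send_rows(targets=[{"offset":[0,0,0],"spin":0},{"offset":[0,0,0],"spin":0},{"offset":[0,0,0],"spin":0},{"offset":[0,0,0],"spin":0},{"offset":[0,0,2],"spin":0},{"offset":[-1,0,5],"spin":0},{"offset":[-3,0,8],"spin":0},{"offset":[-5,0,11],"spin":0}], grip=1)

```text
time_s: 20.57
eef_pos: [595.7, 14.8, 310.9]
ee_rot: [-0.0, 0.993, 0.122, -0.0]
force: [1.0, 0.1, 0.8]
grip_width: 1.001
grip_force: 0.0
```

```bash
python3 w.py 11 wrist side; python3 -c "
import cv2,numpy as np; s=cv2.imread('pics/side_11.png');w=cv2.imread('pics/wrist_11.png'); cv2.imwrite('pics/v10.png',np.hstack([cv2.resize(s[120:220,240:330],(360,400),interpolation=3),cv2.resize(w[50:250,220:420],(400,400),interpolation=3)]))"
```

```text
20.5667 [595.7  14.8 310.9] [1.  0.1 0.8] 1.0007607431360495 [-0.2  0.4  1.1 -0.   1.6  1.2]
wrist wheel_hole 0.97 [338.1 118.1] [662.6  18.8 209.7]
wrist base_hole 0.71 [337.9 108.6] [669.4  20.3 199.5]
wrist wheel_handle 0.85 [398.9 281.7] [523.4 -83.2 173.4]
wrist pin 0.64 [ 56.2 212.4] [423.2 398.    5.5]
wrist pin 0.5 [396.  281.8] [522.1 -80.8 172.3]
wrist pin_collar 0.96 [  1.9 231.4] [430.7 392.  102.7]
wrist pin_collar 0.65 [336.1 119.8] [661.   20.1 212.7]
side wheel_hole 0.97 [280.8 164.7] [662.3  31.8 195.9]
side base_hole 0.75 [278.9 165.6] [665.8  35.1 194.2]
side base_hole 0.37 [323.3 332.8] [409.6 316.5  42.3]
side wheel_handle 0.9 [350.8 168.6] [522.8 -78.2 163.1]
side wheel_handle 0.36 [391.9 189.5] [ 452.8 -246.5   24.1]
side pin 0.69 [295.9 385.5] [417.1 407.8   8.3]
side pin 0.69 [385.2 328.8] [316.5 230.1   3.8]
side pin_collar 0.93 [292.8 353.8] [412.  415.9 110.2]
side pin_collar 0.79 [384.7 315.9] [318.7 237.8  49.3]
```

View pics/v10.png

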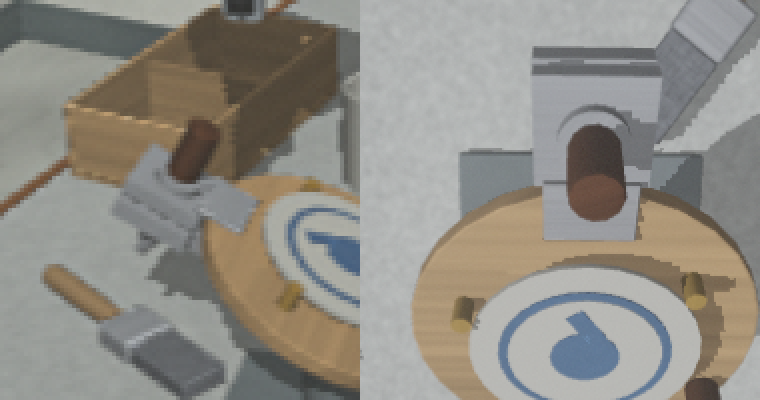

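The pin sits with its collar on the upper lug and its end shows below the lower one at side crop (148,240). One quick seating check from the depth, then I'll hand in.

Run:
```python
from h import *
np.set_printoptions(precision=1,suppress=True)
T=cam('wrist'); D=np.load('wrist_11.npy'); n=np.array([-.456,-.112,.883])
e=at_depth(T,(338,152),med(D,(338,152),2))
for uv in ((310,92),(365,92),(313,120),(363,120)):
  p=at_depth(T,uv,med(D,uv,1)); print(p,'height of grip end above lug',(e-p)@n)
print(e)
```

```text
[676.9  44.2 198.2] height of grip end above lug 44.10671511673005
[687.1   3.2 198.9] height of grip end above lug 43.60696599486219
[656.7  37.3 186.9] height of grip end above lug 44.11824460905349
[666.7  -2.6 186.8] height of grip end above lug 44.26571344182211
[640.4  13.8 225.5]
```

The grip end stands 44 mm above the lug, which is exactly the collar (6 mm) plus the grip (38 mm), so the collar is flush.

```bash
python3 -c "
from rig import ctrl; print(ctrl.finish_job())"
```

```text
the job is handed in; nothing more can be done
None
```

The wheel is turned so its hole lies over the stand's hole, and the middle-sized pin is through both lugs with its collar flush on the upper one and let go; the job is handed in, about 21 s into the 64 s allowed.

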